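Spin the inertia disc and brake it on the red segment

TASK

Lightly flick the blue pin with a closed fingertip so that the metal disc spins freely counterclockwise (seen from above), and let its red segment go past the pointer at least once without touching the disc. On a later pass brake it with a fingertip on the disc's flat face or its edge, not by catching the pin, so that it stops with the red segment at the pointer; do not stop it elsewhere and push it round. Grip nothing, leave the disc at rest and the things round about where they are.

Things in the scene. Friction and masses are not known exactly. Their poses are not given: they have to be found in the camera images.
- stand: Grey bearing stand fixed to the table, base plate 190x150 mm, carrying the horizontal aluminium disc (250 mm across, 14 mm thick, flat top face 54 mm above the table). Origin on the table under the disc's axis; z up; its +x axis points from the disc's axis to the pointer.
- axis_top (a point): Centre of the disc, on its axis, at the height of the flat top face (54 mm above the table). A dark hub, 44 mm across, stands here up to 12 mm above the face. Between 75 mm from the axis and the rim the face is bare, and the pin does not sweep there.
- pointer_tip (a point): Tip of the fixed pointer, 129 mm from the axis, i.e. 4 mm outside the rim, at the height of the disc's top face. The pointer is a white cone on a black clamp on a short post (post 147 mm from the axis, top 60 mm above the table).
- red_mark (a point): Middle of the red segment at the rim of the disc, 125 mm from the axis, on the top face; turns with the disc. The segment reaches 9 degrees (20 mm along the rim) to either side of this point and inwards to 75 mm from the axis; its surface is flush with the face.
- pin: Upright flick pin with a blue sleeve, set in the disc 65 mm from the axis, exactly opposite the red segment; 12 mm thick, 26 mm tall, stiffly revolving about itself; origin at its foot on the disc's face (54 mm above the table).
- disc (a joint): Disc angle about its vertical axis, rad, growing counterclockwise from above, counted on over full turns (no stops); 0, 2 pi, 4 pi ... put the red segment at the pointer; starts at 0.5 to 3.0. 0.4 kg, 0.0032 kg m2, free bearing: slows by 0.1 + 0.06 x speed (rad/s each second). 5 N of fingertip near the rim stops it in 0.1 s; after release it may creep for a second.
- mug: Bystander, loose: white mug with a handle, 92x127x95 mm. Origin at the centre of its underside.
- tape_roll: Bystander, loose: roll of beige tape lying flat, 100 mm across, 25 mm high. Origin at the centre of its underside.
- meter: Bystander, loose: orange and grey multimeter lying on its back, 145x74x43 mm. Origin at the centre of its underside.
- screwdriver: Bystander, loose: screwdriver with a red handle, lying, 194 mm long. Origin at the centre of its underside.
- compass: Bystander, loose: small round brass compass, 44 mm across, 11 mm high. Origin at the centre of its underside.
- motor: Bystander, loose: small grey electric motor, 40x24x15 mm. Origin at the centre of its underside.

How it is judged (in metres and radians):
On the way, in this order (a step that is already met when the one before it is completed fails the run):
1. the disc spins counterclockwise by itself, faster than 1 rad/s, out of touch with the fingers (velocity of joint disc above 1 rad/s and contact force between the fingers and stand below 0.05 N), for 0.1 s.
2. still spinning and untouched, the red segment has gone past the pointer (disc angle beyond 2 pi + 1.5 rad) (value of joint disc above 7.78 rad and velocity of joint disc above 0.1 rad/s and contact force between the fingers and stand below 0.05 N), for 0.05 s.
3. on a later pass a fingertip holds the disc still with the red segment at the pointer (value of joint disc above 12 rad and contact force between the fingers and stand above 0.5 N and velocity of joint disc between -0.03 and 0.03 rad/s and horizontal distance between red_mark and pointer_tip below 0.02 m), for 0.1 s.
At the end, for the whole second after the job is handed in: The disc is at rest (under 0.03 rad/s) with the pointer tip within the red segment (middle of the segment at the rim less than 20 mm from the tip, about 9 degrees either way), on the second or a later pass (value of joint disc above 12 rad and horizontal distance between red_mark and pointer_tip below 0.02 m and velocity of joint disc between -0.03 and 0.03 rad/s); the robot touches nothing.
It fails at once if the pin is touched after the red segment has gone past the pointer (braked by catching the pin) (value of joint disc above 7.78 rad and contact force between any of the fingers, the arm and pin above 0.3 N).
It fails at once if after that pass the disc comes to a stop with the red segment more than about 30 degrees from the pointer (value of joint disc above 7.78 rad and velocity of joint disc between -0.03 and 0.03 rad/s and horizontal distance between red_mark and pointer_tip above 0.066 m).
It fails at once if the disc is touched while the red segment goes past the pointer for the first time (disc angle 6.0 to 7.78 rad) (value of joint disc between 6 and 7.78 rad and contact force between the fingers and stand above 0.3 N).
It fails at once if the pin is squeezed or hit hard (over 60 N) (contact force between the fingers and pin above 60 N).
It fails at once if a bystander (mug, tape roll, meter, screwdriver, compass, motor) is moved more than 20 mm or lifted (distance of any of mug, tape_roll, meter, screwdriver, compass, motor from where it was at the start of the episode above 0.02 m).
It also fails if it takes over 72 s, if anything falls off the work surface, if the arm or the gripper's body presses on something with over 40 N, if the wrist force passes 120 N, or if a joint passes its speed limit or range.

ROBOT

A 7-joint arm with a two-finger parallel gripper is mounted at the origin on the work surface; the furniture and walls round the work are solid. World frame = base frame: x ahead of the robot, y to its left, z up, the work surface at z = 0. Lengths are in mm, angles in rad, forces in N, time in s.
With the tool pointing down it reaches from about 400 to 875 mm from the base axis. Payload 4.4 kg.
Tool frame: the origin (TCP) lies at the very end of the fingers, on their centre line; the grasp point (between the pads) lies ctrl.grip_depth behind it (ctrl.grip_depth is the distance from the TCP to the grasp point, in mm); z points along the fingers, y is the direction in which the jaws open and shut (so a half turn about z gives the same grasp; the last joint's range is limited). The gripper opens to 85 mm and grips with 20 to 120 N. Pads are 22 mm wide; open, the fingers measure 114 mm over their backs; the gripper's body (76 mm by 85 mm) begins 54 mm behind the grasp point. The pads swing forward as they close: fully open they stand 13 mm farther back than shut.
Start: joints at [1.199, 0.628, 0.038, 1.517, -0.027, 0.996, -0.02], TCP at [195.714, -619.85, 231.313] pointing down, gripper open.
Joint ranges: [-3.06, 3.06], [-0.37, 2.12], [-1.25, 1.32], [0.18, 2.47], [-1.1, 4.24], [0.23, 1.98], [-2.94, 2.94]. Speed limits (rad/s): [2.57, 2.57, 3.14, 3.14, 3.14, 3.14, 3.14].

INTERFACE

Orientations are given as [roll, pitch, yaw] about the fixed x, y, z axes, in that order (R = Rz(yaw) Ry(pitch) Rx(roll)).
In Python, from cell import ctrl gives the robot as it stands.
- The arm moves only by the tool servo_tool, never from a script. Its argument "commands" is one flat list of numbers, 5 for each row, row after row: the shift along the tool's x, y, z in units of 25 mm (1.0 is 25 mm), then the turn about the tool's z in units of 6 degrees (1.0 is 6 degrees), then the closure, from 0 (fully open) to 1 (shut). In form: [tx, ty, tz, twist, gripper, tx, ty, tz, twist, gripper, ...]. A call has 1 to 10 rows; each row is the pose to reach, as a shift and turn from the pose commanded when the call began, along the tool's axes at that moment; what a row does not reach only later rows make up. A row lasts 1/12 s, in which the tool goes at most 41.7 mm and 7.16 degrees, less where a joint would pass 70% of its speed; a pose out of reach is approached as far as the arm can. A call with a gripper value outside its range is refused whole. The fingers move at their own pace and stop on an object; the grip force is fixed at half the most. Time passes only in rows, so rows that repeat a pose let the fingers close. It gives the time, the measured TCP pose, the force and the opening at its end, in the units of the state.
- ctrl.read_state(): the state, without advancing time (a new reading comes with each control period).
- ctrl.get_image(name): name is "scene" or "top"; returns a dict with "img" (384x512x3 uint8, blue, green, red), "K" (3x3 intrinsics, pixels), "T" (4x4, takes a point from camera to world coordinates). Camera axes: x right, y down, z forward; pixel columns grow to the right and rows downward; lengths in mm; the calibration is good to about 2 mm. A picture is of the moment at which its call begins. There is no depth.
- ctrl.finish_job(): hands the job in, once; it reports no verdict.
The state is a dict: "clock": time; "qpos": joint angles; "qd": joint speeds; "tau": joint torques, N m; "eef_pos": TCP position; "tool_rot": TCP orientation; "force": force on the tool from outside, world axes, zero at the start; "torque": the same for the moment, N m; "width": finger opening in mm.
Only numpy, scipy, OpenCV 4.12 (cv2) and the standard library are available. Lean on these libraries where they do the work, as an engineer would, in place of code of your own. Each camera call takes 0.05 s, during which the arm holds its last target.

## Working session

There is one attempt and no reset: what is moved stays moved. The work goes in short steps, Python scripts to look and compute and a tool call to move; the robot and the scene stay as the last step left them, time stands still between calls to the robot, and variables do not carry over. Pictures are saved under pics/ and viewed, and the job is handed in when it is done.

Besides the shell and the picture viewer there is one more tool, called after "Emit:" by a JSON object that holds its "name" and its "arguments". servo_tool: Moves the arm, as the interface text tells. Its arguments: {"type":"object","properties":{"commands":{"type":"array","items":{"type":"number"}}},"required":["commands"]}

```bash
mkdir -p pics; python3 - <<'E'
from cell import ctrl
import cv2
s=ctrl.read_state();print(s)
print(ctrl.grip_depth)
for n in("scene","top"):
    d=ctrl.get_image(n);cv2.imwrite(f"pics/{n}0.png",d["img"]);print(n,d["K"].tolist(),d["T"].round(4).tolist())
E
```

```text
{'clock': 0.0, 'qpos': array([ 1.19917475,  0.62934525,  0.03842677,  1.51836307, -0.0270086 ,
        0.99628546, -0.02000029]), 'qd': array([ 0.0001282 , -0.00024319,  0.00128514, -0.000916  , -0.00110064,
        0.00036022,  0.00016595]), 'tau': array([ 1.67958606e-03, -5.63402832e+01,  1.22570794e+00, -1.93450159e+01,
        1.07567574e-02,  1.03239011e-02, -6.04616091e-06]), 'eef_pos': array([ 195.55241096, -619.23813115,  230.39094446]), 'tool_rot': array([-3.13970895e+00,  8.53995249e-06,  3.05829002e-01]), 'force': array([ 1.14744486, -0.08555958,  0.12414143]), 'torque': array([-0.02265117,  0.01419638, -0.02570997]), 'width': 85.58609347580737}
18.700000000000003
scene [[372.1869563490794, 0.0, 257.1071144944351], [0.0, 372.1869563490794, 190.66524993459424], [0.0, 0.0, 1.0]] [[-0.7606, -0.3408, 0.5526, -27.7431], [-0.6491, 0.4152, -0.6374, 699.7569], [-0.0122, -0.8435, -0.537, 648.9239], [0.0, 0.0, 0.0, 1.0]]
top [[431.81606720172323, 0.0, 250.93967163508904], [0.0, 431.81606720172323, 197.43266475686963], [0.0, 0.0, 1.0]] [[-0.0202, -0.9963, 0.0833, 467.7269], [-0.9997, 0.0188, -0.0176, 10.6939], [0.016, -0.0837, -0.9964, 1484.4179], [0.0, 0.0, 0.0, 1.0]]
```

View pics/scene0.png

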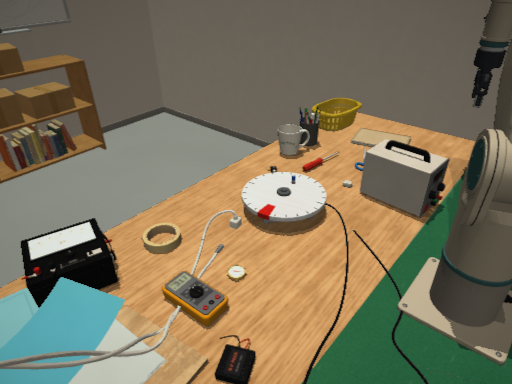

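View pics/top0.png

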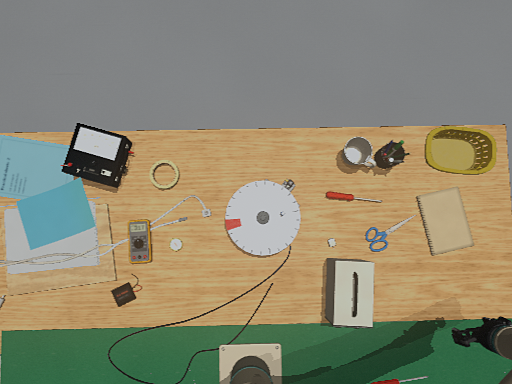

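```bash
cat > h.py <<'E'
import numpy as np,cv2
def ray(d,u,v,z):
    p=np.array([u,v,1.0]);r=d["T"][:3,:3]@np.linalg.solve(d["K"],p);o=d["T"][:3,3]
    return o+r*(z-o[2])/r[2]
def proj(d,P):
    T=np.linalg.inv(d["T"]);c=T[:3,:3]@np.asarray(P,float)+T[:3,3];q=d["K"]@c;return q[:2]/q[2]
def cen(m):
    n,l,s,c=cv2.connectedComponentsWithStats(m.astype('uint8'));return sorted([(int(s[i,4]),c[i].round(2).tolist(),s[i,:4].tolist()) for i in range(1,n)],reverse=True)[:4]
def hsv(d): return cv2.cvtColor(d["img"],cv2.COLOR_BGR2HSV)
E
python3 - <<'E'
from cell import ctrl
from h import *
d=ctrl.get_image("top");s=ctrl.get_image("scene")
c=d["img"][165:275,205:320];cv2.imwrite("pics/topc.png",cv2.resize(c,None,fx=5,fy=5,interpolation=cv2.INTER_CUBIC))
c=s["img"][155:245,225:345];cv2.imwrite("pics/scc.png",cv2.resize(c,None,fx=6,fy=6,interpolation=cv2.INTER_CUBIC))
h=hsv(d)
roi=np.zeros(h.shape[:2],bool);roi[170:270,215:310]=1
red=((h[...,0]<8)|(h[...,0]>172))&(h[...,1]>120)&(h[...,2]>80)&roi
blue=(h[...,0]>105)&(h[...,0]<130)&(h[...,1]>120)&roi
wh=(h[...,1]<50)&(h[...,2]>150)&roi
print(cen(red),cen(blue),cen(wh))
m=wh|red
n,l,st,cc=cv2.connectedComponentsWithStats(m.astype('uint8'));k=1+np.argmax(st[1:,4])
ct,_=cv2.findContours((l==k).astype('uint8'),cv2.RETR_EXTERNAL,cv2.CHAIN_APPROX_NONE)
ct=max(ct,key=len);P=np.array([ray(d,*p[0],54) for p in ct])[:,:2].astype(np.float32)
hull=cv2.convexHull(P);print(cv2.minEnclosingCircle(P),cv2.fitEllipse(P))
for n,u,v,z in [("mug",357,152,50),("boxc1",328,260,150),("boxc2",374,262,150),("boxc3",373,327,150),("boxc4",327,326,150),("ptr",289,184,60),("screw",355,197,10),("motor",331,242,10),("tape",164,175,20)]:
    print(n,ray(d,u,v,z).round())
hs=hsv(s);r=np.zeros(hs.shape[:2],bool);r[150:250,225:345]=1
print(cen(((hs[...,0]<8)|(hs[...,0]>172))&(hs[...,1]>150)&r),cen((hs[...,0]>105)&(hs[...,0]<130)&(hs[...,1]>120)&r))
E
```

```text
[(130, [232.17, 223.35], [225, 219, 16, 11])] [] [(4170, [263.59, 217.2], [225, 180, 76, 76]), (3, [290.33, 182.33], [290, 182, 2, 2]), (3, [287.33, 185.67], [287, 185, 2, 2]), (1, [285.0, 183.0], [285, 183, 1, 1])]
((531.5386962890625, -59.243064880371094), 137.6962432861328) ((522.1531982421875, -53.5517578125), (243.6709747314453, 252.1616668701172), 47.14072799682617)
mug [ 735. -376.   50.]
boxc1 [ 382. -246.  150.]
boxc2 [ 373. -387.  150.]
boxc3 [ 177. -376.  150.]
boxc4 [ 184. -236.  150.]
ptr [ 629. -142.   60.]
screw [ 586. -373.   10.]
motor [ 434. -285.   10.]
tape [672. 280.  20.]
[(149, [265.46, 211.54], [258, 204, 17, 16]), (121, [312.2, 164.18], [303, 158, 20, 13])] [(10, [293.0, 178.2], [292, 177, 3, 4])]
```

View pics/topc.png

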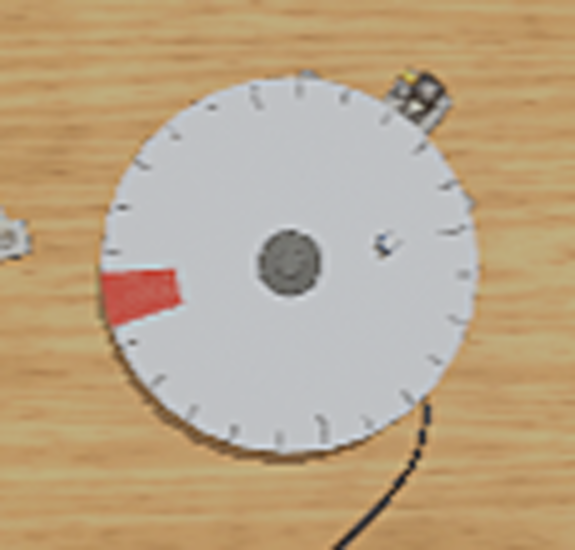

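View pics/scc.png

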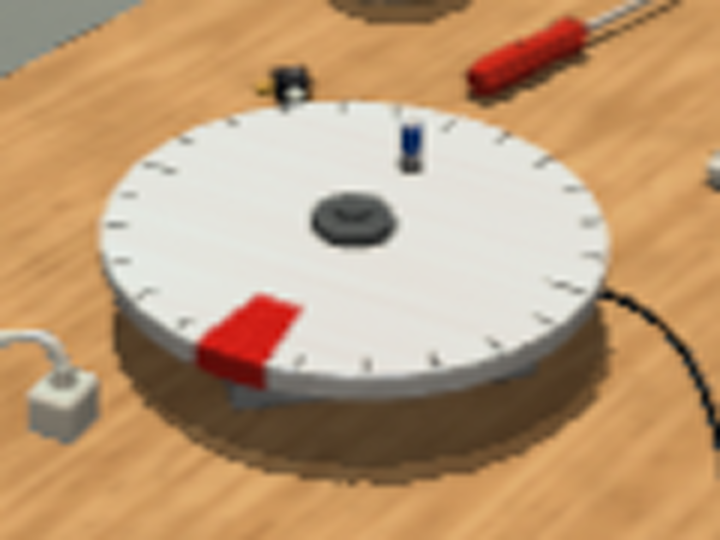

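```bash
cat >> h.py <<'E'
def redang(d,C,box,z=54):
    """angle of red segment about C (world rad)"""
    h=hsv(d);m=((h[...,0]<8)|(h[...,0]>172))&(h[...,1]>120)&(h[...,2]>60)
    n=0;v,u=np.nonzero(m)
    P=np.array([ray(d,a,b,z) for a,b in zip(u,v)])[:,:2]-C
    r=np.hypot(*P.T);k=(r>72)&(r<124)
    if k.sum()<5:return None,0
    w=P[k]/r[k,None];return np.arctan2(w[:,1].mean(),w[:,0].mean()),int(k.sum())
E
python3 - <<'E'
from cell import ctrl
from h import *
from scipy.optimize import least_squares
d=ctrl.get_image("top");s=ctrl.get_image("scene")
for nm,D,(y0,y1,x0,x1) in(("top",d,(170,262,215,310)),("scene",s,(165,235,235,335))):
    h=hsv(D);roi=np.zeros(h.shape[:2],bool);roi[y0:y1,x0:x1]=1
    red=((h[...,0]<8)|(h[...,0]>172))&(h[...,1]>120)&roi
    m=((h[...,1]<40)&(h[...,2]>150)&roi)|red
    n,l,st,cc=cv2.connectedComponentsWithStats(m.astype('uint8'));k=1+np.argmax(st[1:,4])
    ct=max(cv2.findContours((l==k).astype('uint8'),cv2.RETR_EXTERNAL,cv2.CHAIN_APPROX_NONE)[0],key=len)
    P=np.array([ray(D,*p[0],54) for p in ct])[:,:2]
    f=least_squares(lambda q:np.hypot(*(P-q[:2]).T)-q[2],[524,-54,125],loss='soft_l1',f_scale=1.5)
    print(nm,f.x.round(1),st[k])
    hub=(h[...,2]<140)&(h[...,1]<60)&roi
    print([ (c,ray(D,*c[1],64).round(1)) for c in cen(hub)[:3]])
    C=f.x[:2];a,n=redang(D,C,None);print("red",np.degrees(a),n)
b=ray(s,293,178.2,72);print("pin scene",b)
b=ray(d,205+385/5,165+243/5,78);print("pin top",b)
print("ptr top", ray(d,205+415/5,165+98/5,60), "ptr scene",ray(s,225+290/6,155+85/6,60))
E
```

```text
top [520.9 -52.1 123.1] [ 225  180   76   76 4287]
[((125, [262.49, 217.18], [257, 211, 12, 13]), array([520.6, -51.1,  64. ])), ((51, [288.22, 184.35], [283, 180, 12, 10]), array([ 627.7, -138.8,   64. ])), ((7, [286.0, 258.86], [284, 256, 5, 6]), array([ 383.1, -124.9,   64. ]))]
red 100.26298023012201 124
scene [518.1 -47.4 122.1] [ 242  172   84   48 2937]
[((224, [291.9, 217.27], [263, 203, 64, 20]), array([419.1,  46.4,  64. ])), ((101, [283.47, 191.35], [277, 187, 14, 9]), array([512.4, -40.5,  64. ])), ((39, [250.15, 209.33], [244, 203, 13, 12]), array([527.5,  89.2,  64. ]))]
red 99.83722622417956 115
pin scene [ 527.36480487 -107.96140841   72.        ]
pin top [ 530.54270331 -114.40098145   78.        ]
ptr top [ 627.3474547  -138.49024262   60.        ] ptr scene [ 621.77770138 -131.19481756   60.        ]
```

```bash
cat >> h.py <<'E'
def shift(s,target):
    from scipy.spatial.transform import Rotation as R
    M=R.from_euler('xyz',s["tool_rot"]).as_matrix()
    return (M.T@(np.asarray(target,float)-s["eef_pos"])/25).round(2)
E
python3 - <<'E'
from cell import ctrl
from h import *
d=ctrl.get_image("top");s=ctrl.get_image("scene")
P=[np.linalg.inv(D["T"])[:3] for D in(d,s)];P=[D["K"]@p for D,p in zip((d,s),P)]
def tri(a,b):
    X=cv2.triangulatePoints(P[0],P[1],np.array(a,float).reshape(2,1),np.array(b,float).reshape(2,1));return (X[:3]/X[3]).ravel().round()
print("box handle",tri((354,294),(413,146)),"corner",tri((374,262),(380,144)),"cup",tri((391,146),(310,108)))
st=ctrl.read_state();print(shift(st,(560,-480,230)),st["clock"])
E
```

```text
box handle [ 274. -318.  178.] corner [ 378. -391.  127.] cup [ 725. -464.  148.]
[15.58 -0.95  0.05] 0.4
```

Emit:
{"name": "servo_tool", "arguments": {"commands": [1.5, -0.1, -0.4, 0, 1, 3.1, -0.2, -0.8, 0, 1, 4.7, -0.3, -0.8, 0, 1, 6.3, -0.4, -0.8, 0, 1, 7.9, -0.5, -0.8, 0, 1, 9.5, -0.6, -0.8, 0, 1, 11.1, -0.7, -0.8, 0, 1, 12.7, -0.8, -0.8, 0, 1, 14.2, -0.9, -0.8, 0, 1, 15.6, -1, -0.8, 0, 1]}}

```text
clock: 1.23
eef_pos: [562.5, -477.0, 251.3]
tool_rot: [-3.141, -0.001, 0.307]
force: [0.1, -1.2, 0.1]
width: -0.0
```

```bash
python3 - <<'E'
from cell import ctrl
from h import *
st=ctrl.read_state();print(st["eef_pos"],st["tool_rot"],st["qpos"],st["width"]);print(shift(st,(505,-126,180)),st["clock"])
E
```

```text
[ 562.481705   -476.97890265  251.2698235 ] [-3.14138814e+00 -6.53221080e-04  3.06976954e-01] [ 0.64468618  0.75387981  0.04326837  1.20145239 -0.0326474   1.18672092
 -0.57534855] -0.0020980659511253444
[  2.05 -14.08   2.86] 1.2333
```

Emit:
{"name": "servo_tool", "arguments": {"commands": [0.1, -1.4, 0.2, -0.3, 1, 0.3, -3, 0.5, -0.6, 1, 0.4, -4.5, 1, -0.9, 1, 0.5, -6, 1.5, -1.2, 1, 0.7, -7.5, 2, -1.24, 1, 0.9, -9, 3, -1.24, 1, 1.1, -10.4, 4, -1.24, 1, 1.3, -11.7, 5, -1.24, 1, 1.5, -13.1, 6, -1.24, 1, 1.5, -13.1, 6, -1.24, 1]}}

```text
clock: 2.07
eef_pos: [493.8, -147.1, 98.1]
tool_rot: [-3.133, 0.005, 0.443]
force: [0.0, 0.5, -0.3]
width: 0.1
```

```bash
python3 - <<'E'
from cell import ctrl
from h import *
st=ctrl.read_state();print(st["eef_pos"],st["tool_rot"],st["force"],st["qd"].round(3));print(shift(st,(494,-150,70)),st["clock"])
C=np.array([520.5,-51.5])
for n in("scene","top"):
    d=ctrl.get_image(n);cv2.imwrite(f"pics/{n}1.png",d["img"]);a,k=redang(d,C,None);print(np.degrees(a) if k else None,k)
E
```

```text
[ 493.75426176 -147.07368715   98.13359018] [-3.1326701   0.00463839  0.44339121] [ 0.03145377  0.45551234 -0.30173908] [-0.068  0.024  0.061  0.016  0.009 -0.096 -0.043]
[-0.04  0.12  1.12] 2.0667
100.73563785037969 103
100.17108199098587 125
```

View pics/scene1.png

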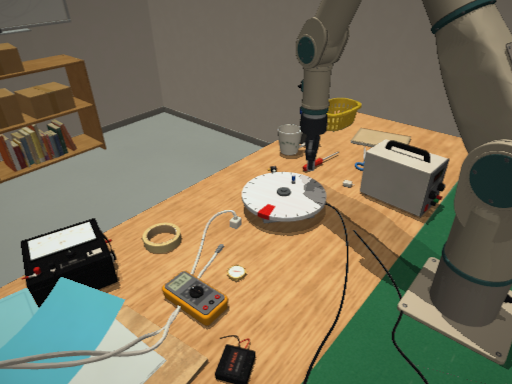

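View pics/top1.png

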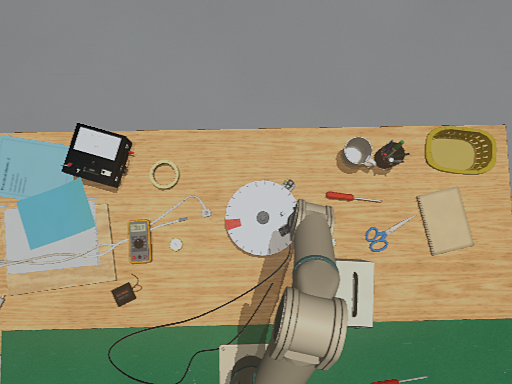

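Emit:
{"name": "servo_tool", "arguments": {"commands": [0, 0, 0.6, 0, 1, 0, 0, 1.2, 0, 1, 0, 0, 1.6, 0, 1, 0, 0, 1.6, 0, 1, 0, 0, 1.6, 0, 1]}}

```text
clock: 2.58
eef_pos: [497.5, -156.2, 61.5]
tool_rot: [3.141, 0.0, 0.434]
force: [-0.1, 0.3, 0.1]
width: 0.1
```

Emit:
{"name": "servo_tool", "arguments": {"commands": [0, 0, 0.2, 0, 1, 0, 0, 0.2, 0, 1, 0, 0, 0.2, 0, 1]}}

```text
clock: 2.83
eef_pos: [497.5, -155.2, 56.7]
tool_rot: [3.141, -0.001, 0.435]
force: [0.6, -1.0, 0.2]
width: 0.1
```

Emit:
{"name": "servo_tool", "arguments": {"commands": [0, 0, 0.2, 0, 1, 0, 0, 0.2, 0, 1]}}

```text
clock: 3.0
eef_pos: [501.2, -156.0, 53.9]
tool_rot: [3.136, -0.007, 0.436]
force: [-1.3, 0.5, 19.9]
width: 0.1
```

Emit:
{"name": "servo_tool", "arguments": {"commands": [0, 0, 0.1, 0, 1, 0, 0, 0.1, 0, 1]}}

```text
clock: 3.17
eef_pos: [503.5, -156.5, 53.8]
tool_rot: [3.133, -0.011, 0.436]
force: [-0.6, 1.0, 38.4]
width: -0.2
```

Emit:
{"name": "servo_tool", "arguments": {"commands": [0, 0, -0.2, 0, 1, 0, 0, -0.4, 0, 1, 0, 0, -0.6, 0, 1, 0, 0, -0.8, 0, 1, 0, 0, -0.8, 0, 1, 0, 0, -0.8, 0, 1]}}

```text
clock: 3.67
eef_pos: [497.2, -155.0, 68.8]
tool_rot: [3.142, 0.0, 0.436]
force: [0.5, -0.0, 0.0]
width: 0.0
```

```bash
python3 - <<'E'
from cell import ctrl
from h import *
C=np.array([520.5,-51.5])
for n in("scene","top"):
    d=ctrl.get_image(n);a,k=redang(d,C,None);print(np.degrees(a) if k else None,k)
st=ctrl.read_state();print(st["eef_pos"],st["force"],shift(st,(503,-127,64)),st["clock"])
E
```

```text
94.3626073673927 100
92.57345346996351 124
[ 496.98012559 -154.94769      68.45193608] [ 0.49470836  0.02892615 -0.60268615] [ 0.69 -0.91  0.18] 3.7667
```

```bash
python3 - <<'E'
from cell import ctrl
from h import *
C=np.array([520.5,-51.5])
for i in range(4):
    t=ctrl.read_state()["clock"];d=ctrl.get_image("top");a,k=redang(d,C,None);print(t,np.degrees(a),k)
E
```

```text
3.7667 91.8907717811855 126
3.8167 90.88756811321853 123
3.8667 90.27168128147166 124
3.9167 89.26168146764942 125
```

```bash
python3 - <<'E'
from cell import ctrl
from h import *
st=ctrl.read_state();print(st["eef_pos"],shift(st,(623,-60,100)),shift(st,(623,-60,62)),st["clock"])
E
```

```text
[ 497.03003658 -154.92134444   68.47036985] [ 6.17 -1.32 -1.26] [ 6.17 -1.32  0.26] 3.9667
```

Emit:
{"name": "servo_tool", "arguments": {"commands": [0, 0, -0.7, 0, 1, 0.5, -0.1, -1.3, 0, 1, 1.9, -0.4, -1.3, 0, 1, 3.4, -0.7, -1.3, 0, 1, 4.9, -1, -1.3, 0, 1, 6, -1.3, -1.2, 0, 1, 6.2, -1.3, -0.7, 0, 1, 6.2, -1.3, 0.1, 0, 1, 6.2, -1.3, 0.2, 0, 1, 6.2, -1.3, 0.2, 0, 1]}}

```text
clock: 4.8
eef_pos: [622.0, -60.5, 62.1]
tool_rot: [-3.14, 0.004, 0.435]
force: [0.4, 0.2, 0.4]
width: 0.3
```

```bash
python3 - <<'E'
from cell import ctrl
from h import *
C=np.array([520.5,-51.5])
st=ctrl.read_state();print(st["eef_pos"],st["clock"],st["force"])
for i in range(2):
  for n in("scene","top"):
    t=ctrl.read_state()["clock"]
    d=ctrl.get_image(n);a,k=redang(d,C,None);print(n,t,np.degrees(a) if k else None,k);cv2.imwrite(f"pics/{n}2.png",d["img"])
st=ctrl.read_state();print(st["eef_pos"],st["clock"],st["force"])
E
```

```text
[621.99538291 -60.54214303  62.07485136] 4.8 [0.36849797 0.15533819 0.41005611]
scene 4.8 78.89007741140134 102
top 4.85 77.43083049832204 123
scene 4.9 77.89567391429676 102
top 4.95 76.36433773317101 125
[624.44377806 -60.89502848  64.84107191] 5.0 [ 0.26185513 -0.24255919 -0.77992373]
```

View pics/scene2.png

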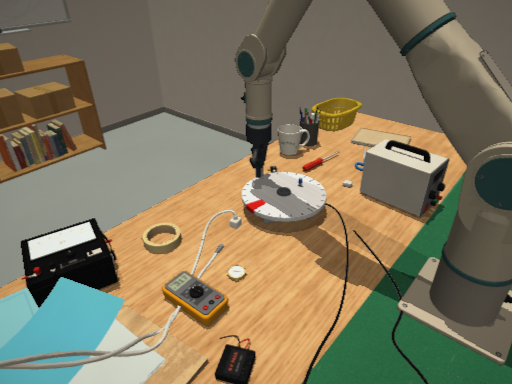

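Emit:
{"name": "servo_tool", "arguments": {"commands": [0, 0, 0.44, 0, 1]}}

```text
clock: 5.08
eef_pos: [626.3, -60.9, 55.4]
tool_rot: [3.139, -0.005, 0.435]
force: [0.9, 0.4, 0.2]
width: 0.1
```

Emit:
{"name": "servo_tool", "arguments": {"commands": [0, 0, 0, 0, 1]}}

```text
clock: 5.17
eef_pos: [625.9, -60.7, 54.1]
tool_rot: [3.139, -0.004, 0.435]
force: [2.2, -0.3, 4.9]
width: -0.2
```

Emit:
{"name": "servo_tool", "arguments": {"commands": [0, 0, 0, 0, 1]}}

```text
clock: 5.25
eef_pos: [626.0, -60.5, 54.1]
tool_rot: [3.139, -0.004, 0.435]
force: [1.1, 0.1, 7.1]
width: 0.1
```

Emit:
{"name": "servo_tool", "arguments": {"commands": [0, 0, 0, 0, 1]}}

```text
clock: 5.33
eef_pos: [626.0, -60.5, 54.1]
tool_rot: [3.139, -0.004, 0.435]
force: [1.3, -0.7, 6.7]
width: 0.2
```

```bash
cat > look.py <<'E'
from cell import ctrl
from h import *
import sys
C=np.array([520.5,-51.5])
for i in range(int(sys.argv[1])):
  for n in sys.argv[2:]:
    t=ctrl.read_state()["clock"]
    d=ctrl.get_image(n);a,k=redang(d,C,None);print(n,round(t,3),np.degrees(a).round(2) if k else None,k)
st=ctrl.read_state();print(st["eef_pos"].round(1),st["clock"],st["force"].round(2))
E
python3 look.py 2 scene top
```

```text
scene 5.333 76.42 102
top 5.383 75.41 125
scene 5.433 76.42 102
top 5.483 75.37 126
[626.  -60.6  54.1] 5.5333 [1.2  0.2  7.13]
```

Emit:
{"name": "servo_tool", "arguments": {"commands": [0, 0, -0.5, 0, 1, 0, 0, -1.2, 0, 1, 0, 0, -1.8, 0, 1]}}

```text
clock: 5.78
eef_pos: [623.6, -60.2, 98.7]
tool_rot: [-3.141, 0.001, 0.435]
force: [1.1, 0.2, 0.1]
width: 0.3
```

```bash
python3 look.py 3 scene top
```

```text
scene 5.783 76.47 100
top 5.833 75.37 126
scene 5.883 76.47 100
top 5.933 75.37 126
scene 5.983 76.47 100
top 6.033 75.37 126
[623.3 -60.1  97.1] 6.0833 [0.28 0.19 0.75]
```

Emit:
{"name": "servo_tool", "arguments": {"commands": [-1, -0.1, 0, 0.7, 1, -2.4, -0.2, 0, 1.7, 1, -3.8, -0.3, 0, 2.7, 1, -5.2, -0.4, 0, 3.6, 1, -6.3, -0.5, 0, 3.6, 1, -6.3, -0.5, 0, 3.6, 1, -6.3, -0.5, 0.5, 3.6, 1, -6.3, -0.5, 1, 3.6, 1, -6.3, -0.5, 1.35, 3.6, 1, -6.3, -0.5, 1.35, 3.6, 1]}}

```text
clock: 6.92
eef_pos: [474.9, -114.8, 62.2]
tool_rot: [-3.14, 0.003, 0.059]
force: [-0.3, -0.9, -0.3]
width: -0.0
```

```bash
python3 look.py 3 scene top;python3 - <<'E'
from cell import ctrl
import cv2
print(ctrl.read_state()["tool_rot"])
d=ctrl.get_image("scene");cv2.imwrite("pics/s3.png",cv2.resize(d["img"][130:250,210:350],None,fx=5,fy=5))
E
```

```text
scene 6.917 76.47 100
top 6.967 75.43 124
scene 7.017 76.47 100
top 7.067 75.43 124
scene 7.117 76.47 100
top 7.167 75.43 124
[ 476.5 -115.3   64.5] 7.2167 [-0.01  0.99 -0.03]
[ 3.14135207e+00 -8.74687376e-04  5.87814271e-02]
```

View pics/s3.png

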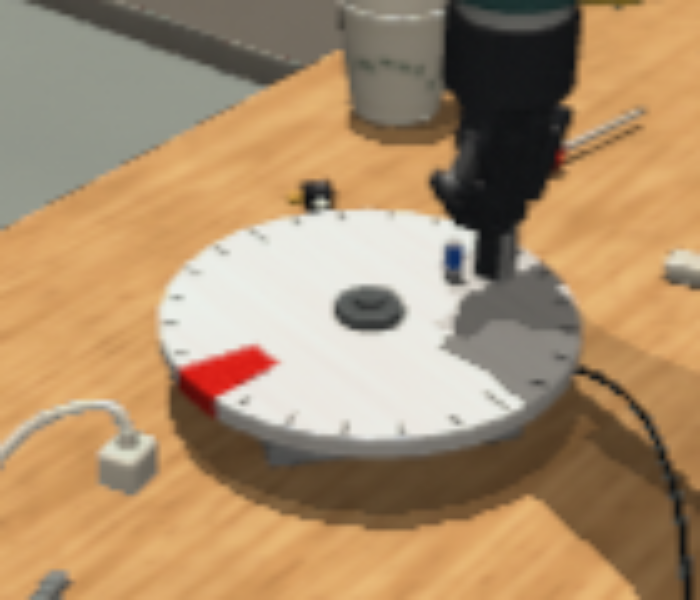

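Emit:
{"name": "servo_tool", "arguments": {"commands": [0.2, 0, 0, 0, 1, 0.6, 0, 0, 0, 1, 1.2, 0, 0, 0, 1, 1.8, 0, 0, 0, 1, 1.8, 0, -0.2, 0, 1, 1.7, 0, -1, 0, 1, 1.6, 0, -1.8, 0, 1]}}

```text
clock: 7.85
eef_pos: [514.8, -112.7, 109.1]
tool_rot: [-3.141, 0.003, 0.059]
force: [-0.1, 1.0, 0.5]
width: -0.1
```

```bash
python3 look.py 3 scene top; python3 - <<'E'
from cell import ctrl
from h import *
st=ctrl.read_state();print(shift(st,(623,-60,100)))
E
```

```text
scene 7.85 155.17 111
top 7.9 165.01 124
scene 7.95 173.75 101
top 8.0 -175.73 126
scene 8.05 -167.63 98
top 8.1 -161.22 34
[ 515.3 -112.7  108.6] 8.15 [ 0.41 -0.11 -0.77]
[ 4.42 -1.85  0.34]
```

Emit:
{"name": "servo_tool", "arguments": {"commands": [0.8, -0.3, 0, 0, 1, 2, -0.8, 0, 0, 1, 3.2, -1.4, 0, 0, 1, 4.2, -1.8, 0.1, 0, 1, 4.4, -1.85, 0.3, 0, 1, 4.4, -1.85, 0.6, 0, 1, 4.4, -1.85, 0.9, 0, 1, 4.4, -1.85, 1.1, 0, 1, 4.4, -1.85, 1.1, 0, 1]}}

```text
clock: 8.9
eef_pos: [620.3, -61.4, 79.7]
tool_rot: [3.142, 0.005, 0.057]
force: [-0.5, 0.3, -0.9]
width: 0.2
```

```bash
python3 look.py 3 scene top
```

```text
scene 8.9 -13.48 73
top 8.95 None 0
scene 9.0 3.9 79
top 9.05 None 0
scene 9.1 21.03 84
top 9.15 29.95 94
[623.2 -60.6  82.1] 9.2 [-0.77  0.16  0.07]
```

Emit:
{"name": "servo_tool", "arguments": {"commands": [0, 0, 0.3, 0, 1, 0, 0, 0.6, 0, 1, 0, 0, 0.7, 0, 1, 0, 0, 0.7, 0, 1, 0, 0, 0.7, 0, 1, 0, 0, 0.7, 0, 1]}}

```text
clock: 9.7
eef_pos: [623.1, -60.3, 64.0]
tool_rot: [3.141, -0.0, 0.059]
force: [0.6, 0.6, -0.3]
width: -0.2
```

```bash
cat > track.py <<'E'
from cell import ctrl
from h import *
import sys,json,os
from scipy.optimize import least_squares
C=np.array([520.5,-51.5]);PT=np.radians(-39.1)
L=json.load(open("log.json")) if os.path.exists("log.json") else [["top",7.9,np.radians(165.01),124],["top",8.0,np.radians(184.27),126],["top",9.15,np.radians(389.95),94]]
for i in range(int(sys.argv[1])):
  for n in ("top","scene"):
    t=ctrl.read_state()["clock"];d=ctrl.get_image(n);a,k=redang(d,C,None)
    if k: L.append([n,t,float(a),k])
json.dump(L,open("log.json","w"))
def model(q,t):
    th,w,c=q;b=.06;A=w+c/b;x=t-8.0
    return th+A*(1-np.exp(-b*x))/b-c/b*x, A*np.exp(-b*x)-c/b
M=[l for l in L if (l[0]=="top" and l[3]>115) or (l[0]=="scene" and l[3]>=90)]
t=np.array([l[1] for l in M]);a=np.array([l[2] for l in M])
def res(q):
    r=a-model(q,t)[0];r=(r+np.pi)%(2*np.pi)-np.pi
    return np.r_[r,(q[2]-.1)/.03*0.05]
f=least_squares(res,[3.216,3.36,.1],loss='soft_l1',f_scale=.05);q=f.x
print("fit",q.round(3),"res",res(q)[-10:].round(3),"rms",np.std(res(q)).round(3),len(M))
st=ctrl.read_state();now=st["clock"];print("now",now,st["eef_pos"].round(1),st["force"].round(2),"joint",[float(v.round(3)) for v in model(q,now)[0:2]]-np.array([PT,0]))
tt=np.arange(8,40,.002);J,W=model(q,tt);J=J-PT
for n in(2,3,4,5):
    i=np.argmax(J>=2*np.pi*n)
    if J[i]>=2*np.pi*n and W[:i+1].min()>0:print("pass",n,tt[i].round(3),"w",W[i].round(3))
for l in L[-4:]:print(l)
E
python3 track.py 4
```

```text
fit [3.212 3.259 0.101] res [-0.005  0.004  0.006  0.003 -0.004 -0.004  0.001] rms 0.004 6
now 10.1 [623.1 -60.3  64.2] [-0.59 -0.01 -0.34] joint [10.11142374  2.675     ]
pass 2 11.064 w 2.43
pass 3 14.084 w 1.749
pass 4 18.936 w 0.883
['top', 9.8, 2.2619692461195378, 29]
['scene', 9.85, 2.4719501626925755, 109]
['scene', 9.95, 2.7381731383909917, 107]
['scene', 10.05, 3.008669700678676, 101]
```

Emit:
{"name": "servo_tool", "arguments": {"commands": [0, 0, 0, 0, 1, 0, 0, 0, 0, 1, 0, 0, 0, 0, 1, 0, 0, 0, 0, 1, 0, 0, 0, 0, 1, 0, 0, 0, 0, 1, 0, 0, 0, 0, 1, 0, 0, 0, 0, 1, 0, 0, 0, 0, 1, 0, 0, 0, 0, 1]}}

```text
clock: 10.93
eef_pos: [623.1, -60.3, 64.1]
tool_rot: [3.142, -0.0, 0.059]
force: [0.3, -0.1, 0.2]
width: 0.1
```

Emit:
{"name": "servo_tool", "arguments": {"commands": [0, 0, 0, 0, 1, 0, 0, 0, 0, 1, 0, 0, 0, 0, 1, 0, 0, 0, 0, 1, 0, 0, 0, 0, 1, 0, 0, 0, 0, 1, 0, 0, 0, 0, 1, 0, 0, 0, 0, 1, 0, 0, 0, 0, 1, 0, 0, 0, 0, 1]}}

```text
clock: 11.77
eef_pos: [623.1, -60.3, 64.1]
tool_rot: [-3.142, -0.0, 0.059]
force: [0.3, 0.2, -0.8]
width: -0.3
```

```bash
python3 track.py 6
```

```text
fit [3.213 3.263 0.106] res [-0.004  0.016 -0.013  0.009 -0.006  0.005 -0.007 -0.003 -0.008  0.009] rms 0.008 17
now 12.3667 [623.  -60.3  64.1] [-0.63  0.07  0.42] joint [15.50642374  2.105     ]
pass 2 11.066 w 2.419
pass 3 14.118 w 1.72
pass 4 19.184 w 0.807
['top', 12.1667, 1.8252066857657891, 123]
['scene', 12.2167, 1.9369220885346972, 105]
['top', 12.2667, 2.0319197857215086, 111]
['scene', 12.3167, 2.1441267747491213, 104]
```

Emit:
{"name": "servo_tool", "arguments": {"commands": [0, 0, 0, 0, 1, 0, 0, 0, 0, 1, 0, 0, 0, 0, 1, 0, 0, 0, 0, 1, 0, 0, 0, 0, 1, 0, 0, 0, 0, 1, 0, 0, 0, 0, 1, 0, 0, 0, 0, 1, 0, 0, 0, 0, 1, 0, 0, 0, 0, 1]}}

```text
clock: 13.2
eef_pos: [623.0, -60.3, 64.1]
tool_rot: [-3.142, -0.0, 0.059]
force: [0.4, -1.6, 1.3]
width: -0.2
```

Emit:
{"name": "servo_tool", "arguments": {"commands": [0, 0, 0, 0, 1, 0, 0, 0, 0, 1, 0, 0, 0, 0, 1, 0, 0, 0, 0, 1, 0, 0, 0, 0, 1, 0, 0, 0, 0, 1, 0, 0, 0, 0, 1, 0, 0, 0, 0, 1, 0, 0, 0, 0, 1, 0, 0, 0, 0, 1]}}

```text
clock: 14.03
eef_pos: [623.1, -60.3, 64.1]
tool_rot: [-3.142, -0.0, 0.059]
force: [1.0, 0.2, -0.2]
width: 0.3
```

Emit:
{"name": "servo_tool", "arguments": {"commands": [0, 0, 0, 0, 1, 0, 0, 0, 0, 1, 0, 0, 0, 0, 1, 0, 0, 0, 0, 1, 0, 0, 0, 0, 1, 0, 0, 0, 0, 1, 0, 0, 0, 0, 1, 0, 0, 0, 0, 1, 0, 0, 0, 0, 1, 0, 0, 0, 0, 1]}}

```text
clock: 14.87
eef_pos: [623.1, -60.3, 64.1]
tool_rot: [3.142, -0.0, 0.059]
force: [-0.4, -0.6, 0.8]
width: -0.2
```

```bash
python3 track.py 6
```

```text
fit [3.209 3.273 0.11 ] res [ 0.014 -0.01   0.009 -0.008  0.014 -0.01   0.007 -0.012  0.002  0.016] rms 0.01 27
now 15.4667 [623.  -60.3  64.1] [ 0.17 -0.37  0.03] joint [20.93442374  1.43      ]
pass 2 11.066 w 2.415
pass 3 14.134 w 1.701
pass 4 19.368 w 0.749
['top', 15.2667, 1.1029538692488274, 129]
['scene', 15.3167, 1.1935798857562507, 98]
['top', 15.3667, 1.2472762095218115, 125]
['scene', 15.4167, 1.3331927008117952, 101]
```

Emit:
{"name": "servo_tool", "arguments": {"commands": [0, 0, 0, 0, 1, 0, 0, 0, 0, 1, 0, 0, 0, 0, 1, 0, 0, 0, 0, 1, 0, 0, 0, 0, 1, 0, 0, 0, 0, 1, 0, 0, 0, 0, 1, 0, 0, 0, 0, 1, 0, 0, 0, 0, 1, 0, 0, 0, 0, 1]}}

```text
clock: 16.3
eef_pos: [623.0, -60.3, 64.1]
tool_rot: [3.142, 0.0, 0.059]
force: [0.3, 0.3, -0.8]
width: 0.1
```

Emit:
{"name": "servo_tool", "arguments": {"commands": [0, 0, 0, 0, 1, 0, 0, 0, 0, 1, 0, 0, 0, 0, 1, 0, 0, 0, 0, 1, 0, 0, 0, 0, 1, 0, 0, 0, 0, 1, 0, 0, 0, 0, 1, 0, 0, 0, 0, 1, 0, 0, 0, 0, 1, 0, 0, 0, 0, 1]}}

```text
clock: 17.13
eef_pos: [623.1, -60.3, 64.1]
tool_rot: [-3.142, -0.0, 0.059]
force: [0.2, 0.3, -0.6]
width: 0.2
```

```bash
python3 track.py 6
```

```text
fit [3.206 3.276 0.111] res [-0.007  0.013 -0.004  0.018 -0.006  0.011 -0.008  0.006 -0.019  0.018] rms 0.01 28
now 17.7333 [623.1 -60.3  64.1] [ 0.88  0.43 -0.08] joint [23.68142374  1.011     ]
pass 2 11.064 w 2.416
pass 3 14.134 w 1.699
pass 4 19.396 w 0.739
['top', 17.5333, -2.319482971874492, 77]
['scene', 17.5833, -2.301215494565185, 83]
['top', 17.6333, -2.221875547235931, 90]
['scene', 17.6833, -2.201362873569562, 86]
```

Emit:
{"name": "servo_tool", "arguments": {"commands": [0, 0, 0, 0, 1, 0, 0, 0, 0, 1, 0, 0, 0, 0, 1, 0, 0, 0, 0, 1, 0, 0, 0, 0, 1, 0, 0, 0, 0, 1, 0, 0, 0, 0, 1, 0, 0, 0, 0, 1, 0, 0, 0, 0, 1, 0, 0, 0, 0, 1]}}

```text
clock: 18.57
eef_pos: [623.0, -60.4, 64.1]
tool_rot: [3.142, -0.0, 0.058]
force: [-0.5, -0.5, 0.4]
width: -0.1
```

```bash
python3 track.py 2; python3 - <<'E'
from cell import ctrl
import cv2
d=ctrl.get_image("scene");cv2.imwrite("pics/s4.png",cv2.resize(d["img"][130:250,210:350],None,fx=5,fy=5))
print(ctrl.read_state()["clock"])
E
```

```text
fit [3.206 3.276 0.111] res [-0.007  0.013 -0.004  0.018 -0.006  0.011 -0.008  0.006 -0.019  0.018] rms 0.01 28
now 18.7667 [623.  -60.3  64.1] [-1.21  0.73  0.15] joint [24.63642374  0.839     ]
pass 2 11.064 w 2.416
pass 3 14.134 w 1.699
pass 4 19.396 w 0.739
['top', 18.5667, -1.341723334165942, 115]
['scene', 18.6167, -1.2990959034847687, 74]
['top', 18.6667, -1.2572633472037562, 104]
['scene', 18.7167, -1.2082538674326893, 74]
18.8167
```

View pics/s4.png

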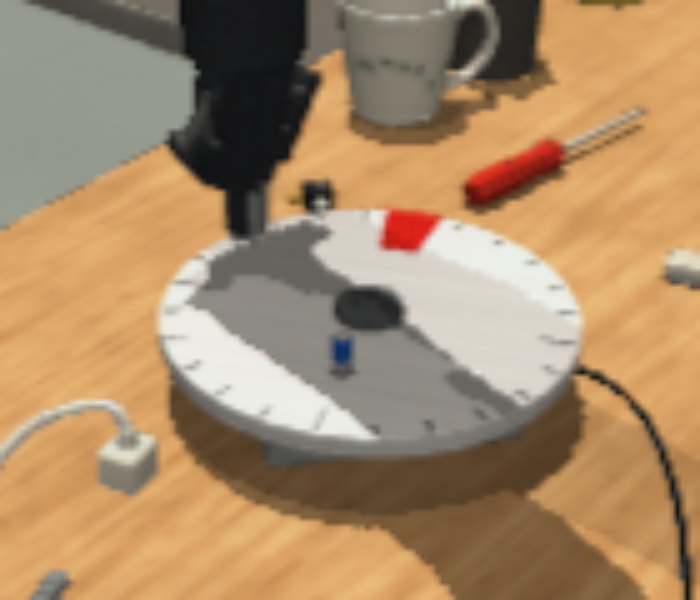

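Emit:
{"name": "servo_tool", "arguments": {"commands": [0, 0, 0, 0, 1, 0, 0, 0, 0, 1, 0, 0, 0, 0, 1, 0, 0, 0, 0, 1, 0, 0, 0, 0, 1, 0, 0, 0.45, 0, 1, 0, 0, 0.45, 0, 1, 0, 0, 0.45, 0, 1, 0, 0, 0.45, 0, 1, 0, 0, 0.45, 0, 1]}}

```text
clock: 19.65
eef_pos: [624.8, -60.6, 54.1]
tool_rot: [3.141, -0.004, 0.059]
force: [-0.9, 0.2, 11.2]
width: 0.1
```

```bash
python3 look.py 3 top scene;  python3 - <<'E'
from cell import ctrl
import cv2
d=ctrl.get_image("scene");cv2.imwrite("pics/s5.png",cv2.resize(d["img"][130:250,210:350],None,fx=5,fy=5))
d=ctrl.get_image("top");cv2.imwrite("pics/t5.png",cv2.resize(d["img"][165:275,205:320],None,fx=5,fy=5))
E
```

```text
top 19.65 -46.65 12
scene 19.7 -40.5 73
top 19.75 -46.65 12
scene 19.8 -40.5 73
top 19.85 -46.65 12
scene 19.9 -40.5 73
[624.8 -60.6  54. ] 19.95 [-0.58  0.4  11.69]
```

View pics/s5.png

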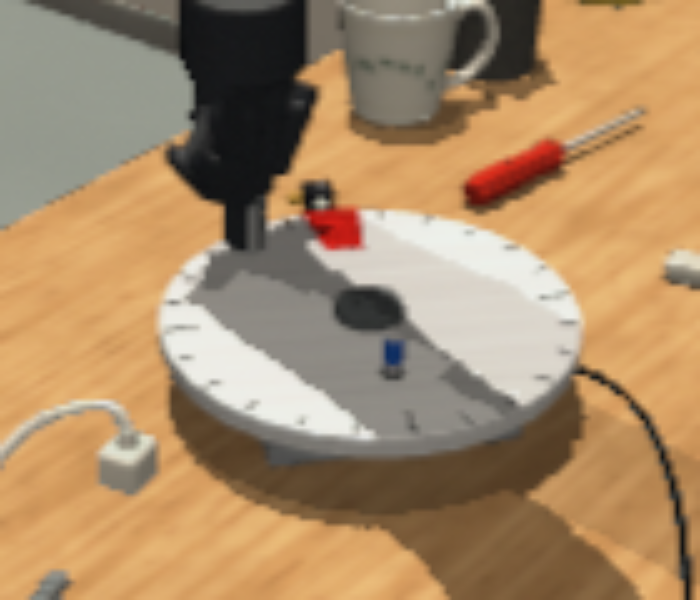

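View pics/t5.png

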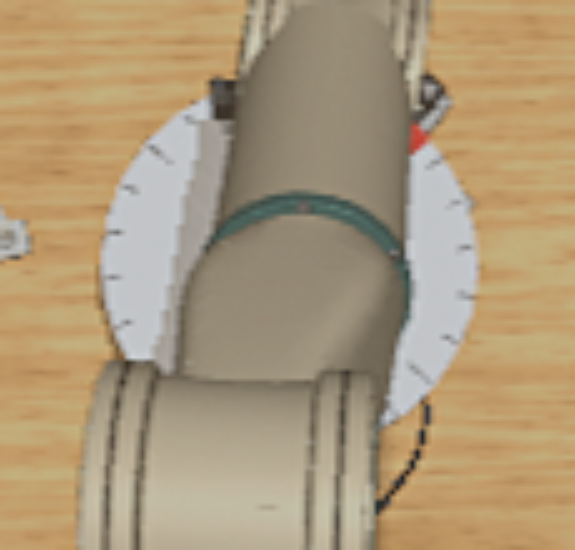

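Emit:
{"name": "servo_tool", "arguments": {"commands": [0, 0, -0.5, 0, 1, 0, 0, -1.2, 0, 1, 0, 0, -2.2, 0, 1, 0, 0, -3, 0, 1, 0, 0, -3.5, 0, 1, 0, 0, -3.5, 0, 1]}}

```text
clock: 20.55
eef_pos: [624.8, -60.6, 143.0]
tool_rot: [3.141, -0.005, 0.059]
force: [-0.0, 0.3, -0.5]
width: 0.4
```

```bash
python3 look.py 3 scene
```

```text
scene 20.55 -40.73 73
scene 20.6 -40.73 73
scene 20.65 -40.73 73
[622.2 -60.1 139.2] 20.7 [-0.33 -0.51  0.47]
```

Emit:
{"name": "servo_tool", "arguments": {"commands": [0, -1, -0.5, 0, 1, 0, -2.5, -1, 0, 1, 0, -4, -1, 0, 1, 0, -5.5, -1, 0, 1, 0, -7, -1, 0, 1, 0, -8, -1, 0, 1, 0, -8, -1, 0, 1, 0, -8, -1, 0, 1]}}

```text
clock: 21.37
eef_pos: [609.8, 141.8, 163.4]
tool_rot: [-3.141, 0.003, 0.063]
force: [0.9, -0.8, 0.6]
width: -0.3
```

```bash
python3 look.py 3 scene top;  python3 - <<'E'
from cell import ctrl
import cv2
d=ctrl.get_image("top");cv2.imwrite("pics/t6.png",cv2.resize(d["img"][165:275,205:320],None,fx=5,fy=5))
cv2.imwrite("pics/t6f.png",d["img"])
E
```

```text
scene 21.367 -40.73 73
top 21.417 -41.48 116
scene 21.467 -40.73 73
top 21.517 -41.48 116
scene 21.567 -40.73 73
top 21.617 -41.48 116
[611.5 137.5 165.1] 21.6667 [-0.43  0.26 -0.41]
```

View pics/t6.png

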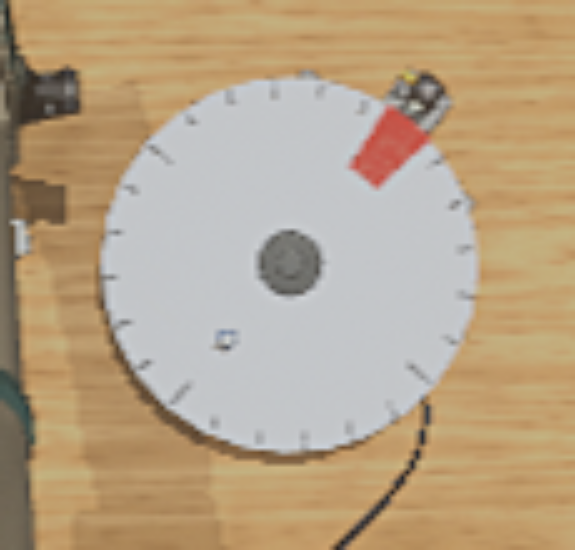

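View pics/t6f.png

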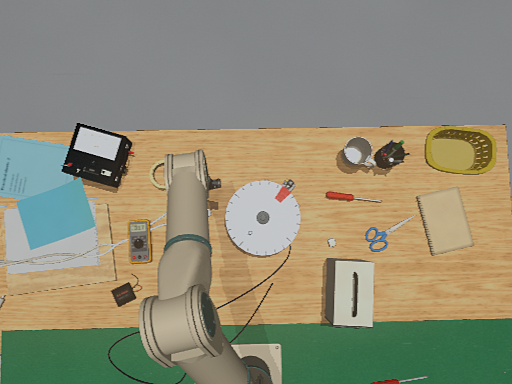

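```bash
python3 -c "
from cell import ctrl
print(ctrl.read_state()['qd'].round(3));print(ctrl.finish_job())"
```

```text
[-0.005 -0.004 -0.004 -0.003 -0.     0.001 -0.001]
the job is handed in; nothing more can be done
None
```

The disc is stopped with its red segment at the pointer, and I handed the job in at about 21.7 s of the 72 s allowed. No verdict is reported.

- **Flick and free run:** I flicked the pin counterclockwise with the closed fingertip, to about 3.3 rad/s. It then ran untouched past the pointer three times, tracked with both cameras.
- **Braking:** I braked it on the fourth pass (disc angle about 25 rad). The fingertip pressed about 11 N on the bare face 103 mm from the axis, clear of the pin, and was held there before I lifted it off.
- **Final check:** After release the red angle did not change over about a second of images. It read -41.5° from the top camera and -40.7° from the scene camera, against about -39.1° measured for the pointer. That is 2° off, within the 9° allowed.
- **Surroundings:** The arm was parked clear of everything. In the last top picture the bystanders look to be where they started, judged by eye only; the arm partly hid the tape roll.

**Presses before the flick:**
- The first was a test press on the disc to find its height. It reached 38 N, harder than I intended, and set the disc drifting slowly clockwise.
- I stopped that drift with a 7 N rehearsal brake and started the flick from there, at about 2.0 rad instead of the original 2.4.

**Disagreements:**
- The two cameras differ by about 1° on the red angle.
- The fitted bearing friction was slightly above nominal, 0.111 against 0.1.

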